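Ready the disc press for charging

TASK

Get the hand press ready for charging: with the ram still all the way down, push the shut-off slide in by its upright tab until it clicks fully home under the barrel. Then take the ram by its T-handle and draw it straight up, without wrenching it in its bore, until the dark ring on the rod is level with the top of the barrel, so that the feed port is clear but the ram is still guided. Finish while holding the ram there, and leave everything round the press where it is.

Things in the scene. Friction and masses are not known exactly. Their poses are not given: they have to be found in the camera images.
- press: Hand press, fixed: four-pillar stand (grey base 116 x 124 mm, steel platen 96 mm square with its top 62 mm up) that carries an upright steel barrel. Origin on the bench under the barrel's axis; z up; -x out over the feed chute, a gutter that rises from the feed port to 63 mm from the axis, 135 mm up; +y along the guide of the shut-off slide towards its tab.
- barrel_mouth (a point): Centre of the open top of the press's barrel, 152 mm above the bench, axes as press. The barrel is 48 mm across at its top, with an upright 17 mm bore. The feed port is an opening in the barrel's -x side, 46 to 68 mm below the mouth.
- shutoff (a joint): Shut-off slide, a flat steel bar in a guide under the platen: 0 drawn out, 0.030 m home (hard stop); starts at 0 to 0.008. It grows as the tab is pushed along the press's -y. Friction is 1 to 2 N; from about 0.019 a spring plunger resists, so that up to about 8 N is needed until 0.025, then draws the slide to 0.030 and keeps it there.
- slide_tab (a point): Centre of the slide's upright push tab, 66 mm above the bench; moves with the slide. A steel plate 34 mm wide (along the press's x), 8 mm thick (along y), from 42 to 86 mm up, on the press's x = 0, 162 mm from the barrel's axis at joint 0 and 132 mm when home. Free space outside it and beneath it. Axes as press.
- ram_handle (a point): Middle of the ram's T-handle, on the rod's axis: a level steel bar 14 mm thick along this point's y, a 19 mm black ball at each end (49 mm of bare bar between them); z up along the rod. With the ram down it is 38 mm above the barrel's mouth. Under it are a 14 mm neck and, 30 to 38 mm below the bar's centre line, a 32 mm wide stop collar, just above the mouth.
- ram: The loose ram, 0.25 to 0.49 kg: T-handle, collar and a 16 mm steel rod that reaches 90 mm down the bore to its floor. Origin at the rod's lower end, axes as ram_handle. A dark ring on the rod is level with the barrel's mouth when the ram has been drawn up 56 mm from its lowest position. Released, it drops back.
- petri_dish: Bystander, leave alone: closed glass dish 64 mm across, 15 mm high, beside the press. Origin at its underside's centre.
- tweezers: Bystander, leave alone: steel tweezers, 122 mm long, lying beside the press. Origin at its underside's centre.
- weigh_boat: Bystander, leave alone: white weighing boat 66 mm square, 12 mm high, in front of the press. Origin at its underside's centre.
- vial: Bystander, leave alone: small bottle 31 mm across, 63 mm high, left of the press. Origin at its underside's centre.
- dropper: Bystander, leave alone: brown dropper bottle 33 mm across, 96 mm high, left of the press. Origin at its underside's centre.
- plate_a: Bystander, leave alone: steel measuring plate 40 mm across, 94 mm high, standing on its disc, right of the press. Origin at its underside's centre.
- plate_b: Bystander, leave alone: steel measuring plate 32 mm across, 94 mm high, standing on its disc, right of the press. Origin at its underside's centre.
Things that resemble listed ones, but are neither listed nor needed, are in the scene too. Leave any orange look-alike of the ram alone.

How it is judged (in metres and radians):
On the way, in this order (a step that is already met when the one before it is completed fails the run):
1. the shut-off slide is pushed fully home past its detent while the ram is still down (value of joint shutoff above 0.0285 m and z of ram_handle in the frame of barrel_mouth below 0.046 m), for 0.2 s.
2. the ram is drawn up until its ring is level with the barrel's mouth (z of ram_handle in the frame of barrel_mouth between 0.086 and 0.102 m), for 0.2 s.
At the end, for the whole second after the job is handed in: The slide is home (joint above 0.0285); the fingers still hold the ram, at rest and in line with its bore (within 0.045 rad), 48 to 64 mm above its lowest position (ring within 8 mm of the barrel's mouth), pressing on the barrel with less than 10 N (all of step 2 and value of joint shutoff above 0.0285 m and angle between the z axis of ram_handle and the z axis of barrel_mouth, either way round below 0.045 rad and horizontal distance between ram_handle and barrel_mouth below 0.005 m and contact force between the fingers and ram above 2 N and contact force between ram and press below 10 N and linear speed of ram below 0.02 m/s); the arm keeps its last pose, push and grip.
It fails at once if the ram is lifted while the slide is not home (not (value of joint shutoff above 0.0285 m) and z of ram_handle in the frame of barrel_mouth above 0.05 m).
It fails at once if the ram is pulled nearly or wholly out of the barrel (over 82 mm) (z of ram_handle in the frame of barrel_mouth above 0.12 m).
It fails at once if the ram is wrenched against its bore with more than 45 N (contact force between ram and press above 45 N).
It fails at once if a thing standing round the press is moved by more than 40 mm (distance of any of petri_dish, weigh_boat, vial, dropper, plate_a, plate_b from where it was at the start of the episode above 0.04 m).
It also fails if it takes over 42 s, if anything falls off the work surface, if the arm or the gripper's body presses on something with over 40 N, if the wrist force passes 120 N, or if a joint passes its speed limit or range.

ROBOT

A 6-joint arm with a two-finger parallel gripper is mounted at the origin on a cart in front of the work surface, level with it; the furniture and walls round the work are solid. World frame = base frame: x ahead of the robot, y to its left, z up, the work surface at z = 0. Lengths are in mm, angles in rad, forces in N, time in s.
With the tool pointing down it reaches from about 275 to 1000 mm from the base axis. Payload 8.4 kg.
Tool frame: the origin (TCP) lies between the finger pads; the fingertips stand 8 mm ahead of it and the grasp point (between the pads) lies 11 mm behind it (tcp_to_tips is the distance from the TCP to the fingertips, in mm); z points along the fingers, y is the line along which they close (so a half turn about z gives the same grasp; the last joint's range is limited). The gripper opens to 85 mm and grips with 20 to 120 N. Pads are 22 mm wide; open, the fingers measure 114 mm over their backs; the gripper's body (76 mm by 85 mm) begins 54 mm behind the grasp point. The pads swing forward as they close: fully open they stand 13 mm farther back than shut.
Start: joints at [1.334, 0.353, 1.633, -0, 1.155, -0.002], TCP at [145.404, 607.853, 239.281] pointing down, gripper open.
Joint ranges: [-2.63, 2.63], [-0.92, 2.1], [0.06, 2.66], [-1.3, 4.44], [0, 2.69], [-3.02, 3.02]. Speed limits (rad/s): [2.22, 2.22, 2.79, 3.14, 3.14, 3.14].

INTERFACE

Orientations are given as [roll, pitch, yaw] about the fixed x, y, z axes, in that order (R = Rz(yaw) Ry(pitch) Rx(roll)).
In Python, from rig import * gives the robot as it stands.
- The arm moves only by the tool step_arm, never from a script. Its argument "motion" is a list of rows, each an object with "claw": the finger opening in mm, from 0 to 85.4; "delta_pos": the shift along the tool's x, y, z in mm, a list of three; "turn": the turn about the tool's z in rad. In form: [{"claw": claw, "delta_pos": [dx, dy, dz], "turn": turn}, ...]. A call has 1 to 8 rows; each row shifts and turns the commanded pose from where the row before left it, along the tool's axes as they then stand; what a row does not reach is not made up. A row lasts 1/12 s, in which the tool goes at most 41.7 mm and 7.16 degrees, less where a joint would pass 70% of its speed; a pose out of reach is approached as far as the arm can. A call is refused whole if a number of a shift passes 41.7 or a number of a turn 0.125, either way. A call with a gripper value outside its range is refused whole. The fingers move at their own pace and stop on an object; "force" is the grip in N (left out, the last holds). Time passes only in rows, so rows that do not move let the fingers close. It gives the time, the measured TCP pose, the force, the opening and the grip force at its end, in the units of the state.
- sense(): the state, without advancing time (a new reading comes with each control period).
- grab_frame(name): name is "side" or "top"; returns a dict with "img" (480x640x3 uint8, red, green, blue), "vertical_fov" (degrees; the focal length in pixels is half the picture's height over the tangent of half this angle, whatever the lens; pixels are square), "cx", "cy" (the principal point, pixels), "D" ([k1, k2, p1, p2, k3] as OpenCV has them; the pictures are not rectified), "R" (3x3) and "t" (3): a world point X has camera coordinates R X + t. Camera axes: x right, y down, z forward; pixel columns grow to the right and rows downward; lengths in mm; the calibration is good to about 2 mm. A picture is of the moment at which its call begins. There is no depth.
- sign_off(): hands the job in; it is judged then, once.
The state is a dict: "clock": time; "qpos": joint angles; "qvel": joint speeds; "joint_efforts": joint torques, N m; "eef_pos": TCP position; "tcp_rot": TCP orientation; "contact_force": force on the tool from outside, world axes, zero at the start; "wrist_torque": the same for the moment, N m; "opening": opening from 0.0 (shut) to 1.0 (fully open); "grasp_force": force on a finger pad.
Only numpy, scipy, OpenCV 4.12 (cv2) and the standard library are available. Lean on these libraries where they do the work, as an engineer would, in place of code of your own. Each camera call takes 0.05 s, during which the arm holds its last target. There are 200 camera calls.

## Working session

There is one attempt and no reset: what is moved stays moved. The work goes in short steps, Python scripts to look and compute and a tool call to move; the robot and the scene stay as the last step left them, time stands still between calls to the robot, and variables do not carry over. Pictures are saved under pics/ and viewed, at most 10 in all, crops included, and the job is handed in when it is done.

Besides the shell and the picture viewer there is one more tool, called after "Call:" as a command line: name --argument value ..., lists and objects as JSON in quotes. step_arm: Moves the arm, as the interface text tells. Its arguments: {"type":"object","properties":{"motion":{"type":"array","items":{"type":"object","properties":{"claw":{"type":"number"},"delta_pos":{"type":"array","items":{"type":"number"}},"turn":{"type":"number"}}}},"force":{"type":"number"}},"required":["motion"]}

```bash
mkdir -p pics; cat > h.py <<'E'
from rig import *
import numpy as np, cv2
def cam(f):
    fl=240/np.tan(np.radians(f["vertical_fov"])/2)
    return np.array([[fl,0,f["cx"]],[0,fl,f["cy"]],[0,0,1]]),np.array(f["D"],float),np.array(f["R"]),np.array(f["t"])
def proj(f,P):
    K,D,R,t=cam(f)
    return cv2.projectPoints(np.array(P,float).reshape(-1,3),cv2.Rodrigues(R)[0],t,K,D)[0].reshape(-1,2)
def ray(f,uv):
    K,D,R,t=cam(f)
    n=cv2.undistortPoints(np.array(uv,float).reshape(-1,1,2),K,D).reshape(-1,2)
    d=np.c_[n,np.ones(len(n))]@R
    return -R.T@t,d
def atz(f,uv,z):
    o,d=ray(f,uv); return o+d*((z-o[2])/d[:,2])[:,None]
E
python3 - <<'E'
from h import *
import pickle
F={n:grab_frame(n) for n in("side","top")}
pickle.dump(F,open("f0.pkl","wb"))
for n,f in F.items():
    cv2.imwrite(f"pics/{n}0.png",f["img"][:,:,::-1]); print(n,f["vertical_fov"],-np.array(f["R"]).T@f["t"],np.array(f["R"]).round(2).tolist())
print(sense())
E
```

```text
side 47.030882612350176 [-177.55278994 -301.31712698 1268.89946075] [[0.43, -0.9, 0.01], [-0.72, -0.35, -0.6], [0.54, 0.25, -0.8]]
top 44.22758344331539 [ 417.2275755    54.61729722 1931.83812844] [[-0.02, -1.0, -0.02], [-0.99, 0.02, -0.11], [0.11, 0.02, -0.99]]
{'clock': 0.1, 'qpos': array([ 1.33357683e+00,  3.53605272e-01,  1.63407112e+00,  3.37688902e-05,
        1.15521332e+00, -2.40751756e-03]), 'qvel': array([ 0.00172124, -0.00146422, -0.00157385,  0.00085454,  0.00082207,
        0.0011359 ]), 'joint_efforts': array([ 1.16337324e-03, -6.06353688e+01, -3.42817569e+01,  1.02341639e-04,
        3.81545542e-03, -3.15776401e-05]), 'eef_pos': array([145.30602841, 607.43211322, 238.61541543]), 'tcp_rot': array([-3.14029567e+00, -3.39994182e-05,  2.90676700e+00]), 'contact_force': array([-0.10602414,  0.06282881,  0.16666086]), 'wrist_torque': array([ 0.02504346, -0.01501809, -0.01799762]), 'grasp_force': 0.0, 'opening': 0.9964692649755197}
```

View pics/side0.png

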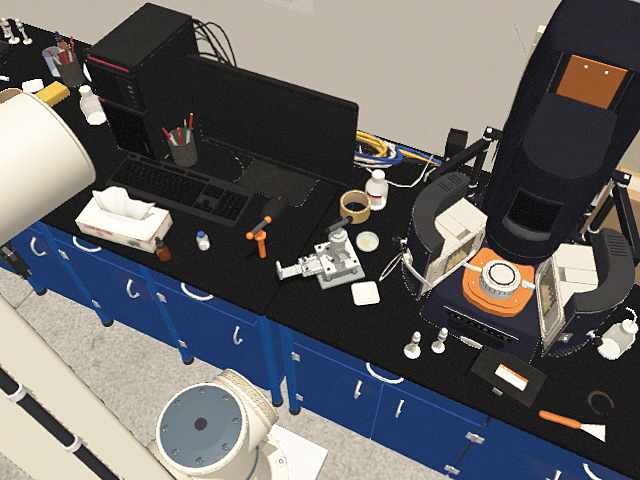

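View pics/top0.png

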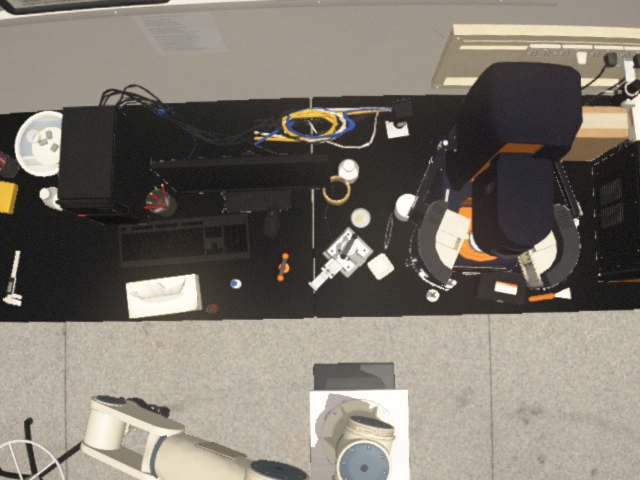

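The press stands at about (340,255) in side and (346,250) in top. Its slide tab points to the lower left, at side (282,270) and top (315,285). I'll enlarge both views.

```bash
python3 - <<'E'
from h import *
import pickle
F=pickle.load(open("f0.pkl","rb"))
a=F["side"]["img"][195:315,265:405]; b=F["top"]["img"][215:305,295:400]
a=cv2.resize(a,(700,600),interpolation=cv2.INTER_CUBIC)
cv2.imwrite("pics/c1.png",a[:,:,::-1])
b=cv2.resize(b,(700,600),interpolation=cv2.INTER_CUBIC)
cv2.imwrite("pics/c2.png",b[:,:,::-1])
E
```

```text
(no output)
```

View pics/c1.png

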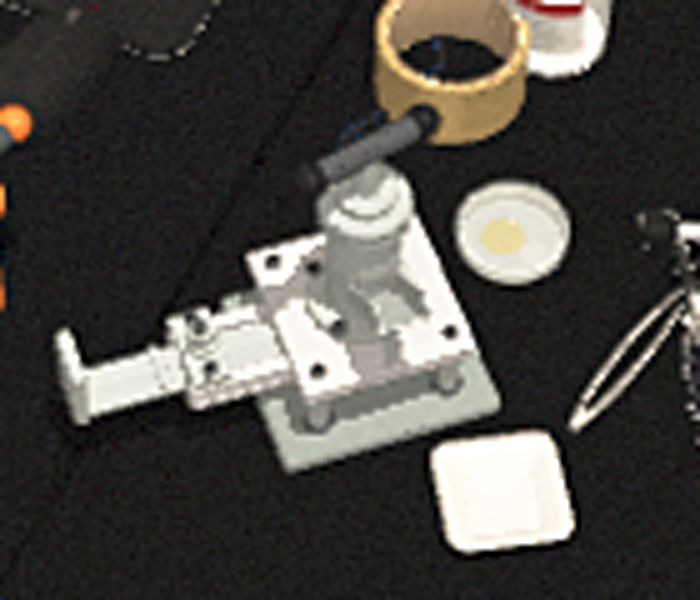

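View pics/c2.png

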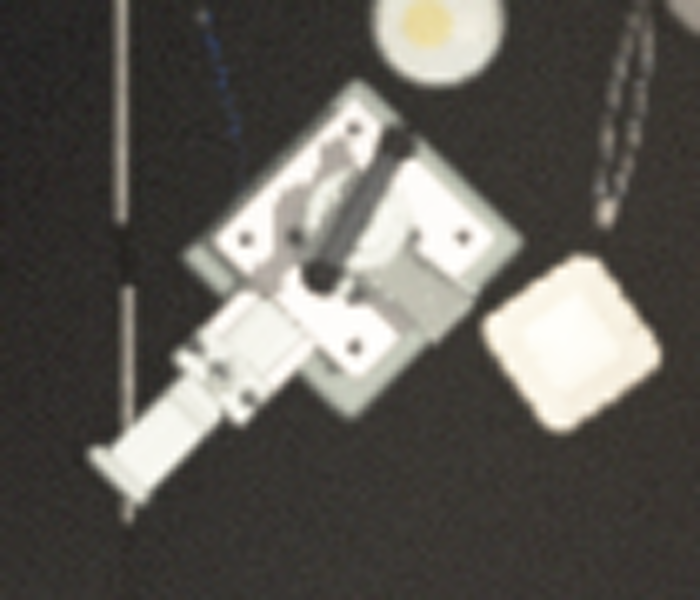

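```bash
cat > fit.py <<'E'
from h import *
import pickle
from scipy.optimize import least_squares
F=pickle.load(open("f0.pkl","rb"))
T=lambda u:(np.array(u,float)+.5)/6.667-.5+[295,215]
S=lambda u:(np.array(u,float)+.5)/5-.5+[265,195]
st,ss=F["top"],F["side"]
bt=T([[397,140],[320,277]]); bs=S([[427,120],[313,174]])
B=[]
for a,b in zip(bt,bs):
    r=least_squares(lambda X:np.r_[proj(st,X)[0]-a,proj(ss,X)[0]-b],[450,0,190]); B.append(r.x); print("ball",r.x.round(1),r.fun.round(2))
print("z190 top",atz(st,bt,190).mean(0).round(1),"side",atz(ss,bs,190).mean(0).round(1))
d=np.array(B[0])-B[1]; print("bar dir deg",np.degrees(np.arctan2(d[1],d[0])),np.linalg.norm(d))
# top tab ends at z=86
tt=atz(st,T([[92,455],[140,500]]),86);print("tab top",tt.round(1).tolist())
bc=atz(st,T([[358,82],[522,242],[352,418],[187,257]]),10);print("base",bc.round(1).tolist(),bc.mean(0))
def W(p,P): 
    c,s=np.cos(p[2]),np.sin(p[2]); P=np.atleast_2d(P).astype(float)
    return np.c_[p[0]+c*P[:,0]-s*P[:,1],p[1]+s*P[:,0]+c*P[:,1],P[:,2]]
def res(p):
    q=158-p[3]
    mid=W(p,[[0,0,190]])
    r=[proj(st,mid)[0]-bt.mean(0),proj(ss,mid)[0]-bs.mean(0)]
    r.append((proj(st,W(p,[[17,q+8,86],[-17,q+8,86]]))-T([[92,455],[128,505]])).ravel()*.7)
    b=[[58,-62,10],[-58,-62,10],[-58,62,10],[58,62,10]]
    r.append((proj(st,W(p,b))-T([[358,82],[522,242],[352,418],[187,257]])).ravel()*.7)
    r.append((proj(ss,W(p,[[-58,62,10],[-58,-62,10]]))-S([[290,462],[500,403]])).ravel()*.7)
    return np.concatenate(r)
r=least_squares(res,[450,0,.8,4]); p=r.x
print("fit",p.round(3),r.fun.round(2))
np.save("p.npy",p)
for n,f,k,o,sc in(("s",ss,5,[265,195],(700,600)),("t",st,6.667,[295,215],(700,600))):
    im=cv2.imread("pics/c1.png" if n=="s" else "pics/c2.png")
    q=158-p[3]
    for P,c,cl in(([[48,48,62],[-48,48,62],[-48,-48,62],[48,-48,62]],(0,0,255),1),
      ([[17,q,86],[-17,q,86],[-17,q+8,86],[17,q+8,86]],(255,0,0),1),([[17,q+8,86],[-17,q+8,86],[-17,q+8,42],[17,q+8,42]],(255,0,255),1),
      ([[24*np.cos(a),24*np.sin(a),152] for a in np.linspace(0,6.28,30)],(0,200,0),1),
      ([[58,-62,10],[-58,-62,10],[-58,62,10],[58,62,10]],(0,200,255),1)):
        u=(proj(f,W(p,P))-o+.5)*k-.5
        cv2.polylines(im,[u.round().astype(int)],True,c,1)
    cv2.imwrite(f"pics/o{n}.png",im)
    globals()["im"+n]=im
cv2.imwrite("pics/o.png",cv2.resize(np.hstack([ims[50:500,20:560],imt[50:550,50:550][:450]]),(800,346)))
E
python3 fit.py
```

```text
ball [631.6   7.5 183.5] [ 0.45 -0.24 -0.43  0.03]
ball [570.5  42.5 190.9] [ 0.64 -0.36 -0.61  0.04]
z190 top [599.9  26.7 190. ] side [599.6  23.1 190. ]
bar dir deg -29.829663213488676 70.86603117521376
tab top [[496.8, 152.2, 86.0], [475.3, 130.0, 86.0]]
base [[681.3, 22.8, 10.0], [600.7, -55.9, 10.0], [515.9, 29.0, 10.0], [596.3, 108.4, 10.0]] [598.55545412  26.07140542  10.        ]
fit [599.565  25.193   0.772   0.945] [ 0.52  0.07 -0.69 -0.32 -0.69  0.05  0.91  0.17  0.33 -0.66  0.8  -0.14
 -0.02  0.26 -0.37 -0.33 -0.72  0.31  0.3  -0.2 ]
```

View pics/o.png

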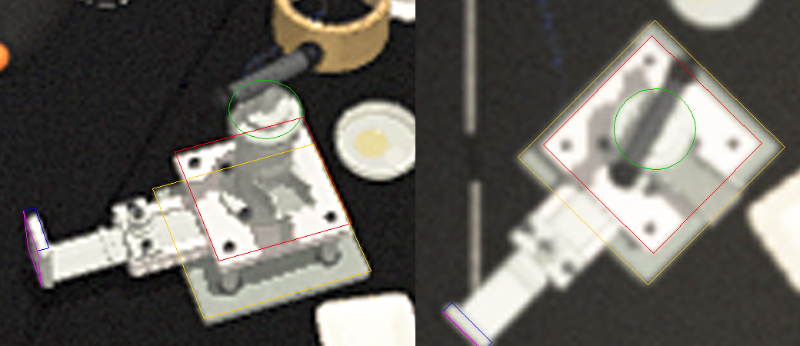

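The overlay fits: the barrel axis is at about (599.5, 25), yaw is 0.772 rad, and the slide is at about 1–4 mm. The handle bar lies at about -30°. I'm moving to the outer side of the tab with the fingers shut.

Call:
step_arm --motion '[{"claw": 0, "delta_pos": [-20, -17, 0], "turn": 0}, {"claw": 0, "delta_pos": [-29, -25, 0], "turn": 0}, {"claw": 0, "delta_pos": [-29, -25, 0], "turn": 0}, {"claw": 0, "delta_pos": [-29, -25, 0], "turn": 0}, {"claw": 0, "delta_pos": [-29, -25, 0], "turn": 0}, {"claw": 0, "delta_pos": [-29, -25, 0], "turn": 0}, {"claw": 0, "delta_pos": [-29, -25, 0], "turn": 0}, {"claw": 0, "delta_pos": [-29, -25, 0], "turn": 0}]' --force 40

```text
clock: 0.77
eef_pos: [318.1, 367.5, 239.1]
tcp_rot: [-3.141, -0.0, 2.907]
contact_force: [0.6, 1.4, 0.2]
opening: 0.005
grasp_force: 0.0
```

Call:
step_arm --motion '[{"claw": 0, "delta_pos": [-29, -25, 0], "turn": 0}, {"claw": 0, "delta_pos": [-29, -25, 0], "turn": 0}, {"claw": 0, "delta_pos": [-29, -25, 0], "turn": 0}, {"claw": 0, "delta_pos": [0, 0, 0], "turn": 0.113}, {"claw": 0, "delta_pos": [0, 0, 0], "turn": 0.113}, {"claw": 0, "delta_pos": [0, 0, 0], "turn": 0.113}, {"claw": 0, "delta_pos": [0, 0, 0], "turn": 0.113}, {"claw": 0, "delta_pos": [0, 0, 0], "turn": 0.113}]'

```text
clock: 1.43
eef_pos: [384.7, 275.7, 239.0]
tcp_rot: [-3.141, -0.0, 2.336]
contact_force: [-0.8, 0.0, 0.3]
opening: 0.0
grasp_force: 0.0
```

Call:
step_arm --motion '[{"delta_pos": [-32, -5, 0], "turn": 0}, {"delta_pos": [-32, -5, 0], "turn": 0}, {"delta_pos": [-32, -5, 0], "turn": 0}, {"delta_pos": [-32, -5, 20], "turn": 0}, {"delta_pos": [0, 0, 40], "turn": 0}, {"delta_pos": [0, 0, 40], "turn": 0}, {"delta_pos": [0, 0, 40], "turn": 0}, {"delta_pos": [0, 0, 39], "turn": 0}]'

```text
schema error: expected keys claw, delta_pos, turn
```

```bash
python3 - <<'E'
from h import *
f=grab_frame("side");t=grab_frame("top")
a=cv2.resize(f["img"][195:315,245:385],(467,400),interpolation=cv2.INTER_CUBIC)
b=cv2.resize(t["img"][215:335,280:376],(320,400),interpolation=cv2.INTER_CUBIC)
cv2.imwrite("pics/pre.png",np.hstack([a,b])[:,:,::-1]); s=sense(); print(s["eef_pos"],s["contact_force"])
c,n=np.cos(.772),np.sin(.772); d=s["eef_pos"][:2]-[599.5,25.2]; print("press xy",c*d[0]+n*d[1],-n*d[0]+c*d[1])
E
```

```text
[384.6327024  275.83319446 239.06159892] [-0.23625069 -0.51800346 -0.85469192]
press xy 20.878050142281808 329.46784481065026
```

View pics/pre.png

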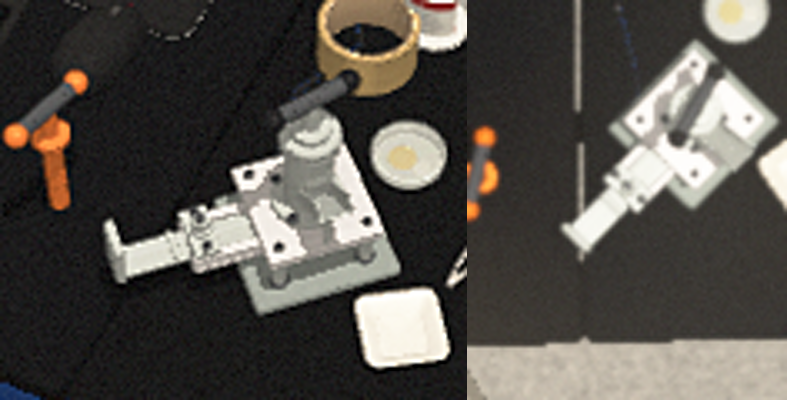

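The call was refused because every row needs a claw value, so the arm has not moved. The scene is unchanged, with the tab at crop (115,250) in side. I'm resending the call.

Call:
step_arm --motion '[{"claw": 0, "delta_pos": [-32, -5, 0], "turn": 0}, {"claw": 0, "delta_pos": [-32, -5, 0], "turn": 0}, {"claw": 0, "delta_pos": [-32, -5, 0], "turn": 0}, {"claw": 0, "delta_pos": [-32, -5, 20], "turn": 0}, {"claw": 0, "delta_pos": [0, 0, 40], "turn": 0}, {"claw": 0, "delta_pos": [0, 0, 40], "turn": 0}, {"claw": 0, "delta_pos": [0, 0, 40], "turn": 0}, {"claw": 0, "delta_pos": [0, 0, 39], "turn": 0}]'

```text
clock: 2.2
eef_pos: [459.6, 169.9, 58.7]
tcp_rot: [3.141, 0.0, 2.346]
contact_force: [0.6, 0.4, -0.6]
opening: -0.002
grasp_force: 0.0
```

```bash
cat > w.py <<'E'
from h import *
s=sense(); print(s["eef_pos"],s["contact_force"])
c,n=np.cos(.772),np.sin(.772); d=s["eef_pos"][:2]-[599.5,25.2]; print("press xy",c*d[0]+n*d[1],-n*d[0]+c*d[1])
E
python3 w.py
```

```text
[459.57795678 169.93976388  58.72638398] [ 0.56362347  0.44062611 -0.63700173]
press xy 0.7095512115095204 201.31386927726356
```

Call:
step_arm --motion '[{"claw": 0, "delta_pos": [-8, 0, 0], "turn": 0}, {"claw": 0, "delta_pos": [-8, 0, 0], "turn": 0}, {"claw": 0, "delta_pos": [-5, 0, 0], "turn": 0}, {"claw": 0, "delta_pos": [-5, 0, 0], "turn": 0}, {"claw": 0, "delta_pos": [-5, 0, 0], "turn": 0}, {"claw": 0, "delta_pos": [-5, 0, 0], "turn": 0}, {"claw": 0, "delta_pos": [0, 0, 0], "turn": 0}]'

```text
clock: 2.78
eef_pos: [486.4, 144.1, 61.8]
tcp_rot: [3.139, 0.002, 2.342]
contact_force: [-0.5, -0.5, -0.5]
opening: 0.002
grasp_force: 0.0
```

Call:
step_arm --motion '[{"claw": 0, "delta_pos": [-3, 0, 0], "turn": 0}, {"claw": 0, "delta_pos": [-3, 0, 0], "turn": 0}, {"claw": 0, "delta_pos": [0, 0, 0], "turn": 0}]'

```text
clock: 3.03
eef_pos: [488.7, 140.4, 60.5]
tcp_rot: [3.142, -0.001, 2.341]
contact_force: [-0.9, 1.4, 1.0]
opening: 0.003
grasp_force: 1.2
```

Call:
step_arm --motion '[{"claw": 0, "delta_pos": [-3, 0, 0], "turn": 0}, {"claw": 0, "delta_pos": [-2, 0, 0], "turn": 0}, {"claw": 0, "delta_pos": [0, 0, 0], "turn": 0}]'

```text
clock: 3.28
eef_pos: [492.3, 136.5, 60.2]
tcp_rot: [-3.141, -0.0, 2.342]
contact_force: [-0.8, 0.0, 0.6]
opening: 0.002
grasp_force: 0.6
```

```bash
python3 w.py
```

```text
[492.34137294 136.51514609  60.24880721] [-0.75315897  0.01465597  0.61363986]
press xy 0.8690952088354038 154.50979831867195
```

Call:
step_arm --motion '[{"claw": 0, "delta_pos": [-3, 0, 0], "turn": 0}, {"claw": 0, "delta_pos": [-2, 0, 0], "turn": 0}, {"claw": 0, "delta_pos": [0, 0, 0], "turn": 0}]'

```text
clock: 3.53
eef_pos: [496.2, 132.7, 60.3]
tcp_rot: [3.142, 0.0, 2.342]
contact_force: [-0.6, -0.4, 0.8]
opening: 0.003
grasp_force: 0.0
```

Call:
step_arm --motion '[{"claw": 0, "delta_pos": [-3, 0, 0], "turn": 0}, {"claw": 0, "delta_pos": [0, 0, 0], "turn": 0}]'

```text
clock: 3.7
eef_pos: [496.3, 132.4, 60.3]
tcp_rot: [-3.141, -0.004, 2.34]
contact_force: [-10.6, 17.0, 6.5]
opening: -0.001
grasp_force: 9.4
```

```bash
python3 - <<'E'
from h import *
f=grab_frame("side");t=grab_frame("top")
a=cv2.resize(f["img"][195:315,245:385],(467,400),interpolation=cv2.INTER_CUBIC)
b=cv2.resize(t["img"][215:335,280:376],(320,400),interpolation=cv2.INTER_CUBIC)
cv2.imwrite("pics/push.png",np.hstack([a,b])[:,:,::-1])
E
python3 w.py
```

```text
[496.24366872 132.43031831  60.23927257] [-10.25746617  15.19903122   5.54164817]
press xy 0.8157043821386338 148.86082675123282
```

View pics/push.png

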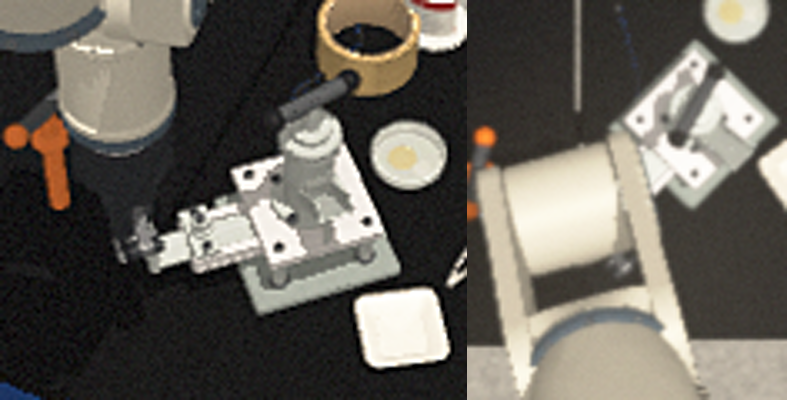

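Force rises to about 20 N with motion stopped at 149 mm, where home is expected, so the slide is on its hard stop. In the side view the tab now sits close to the guide. I'm backing off, rising and turning to the bar.

Call:
step_arm --motion '[{"claw": 0, "delta_pos": [0, 0, 0], "turn": 0}, {"claw": 0, "delta_pos": [0, 0, 0], "turn": 0}, {"claw": 0, "delta_pos": [10, 0, 0], "turn": 0}, {"claw": 0, "delta_pos": [20, 0, 0], "turn": 0}, {"claw": 0, "delta_pos": [0, 0, -30], "turn": 0}, {"claw": 0, "delta_pos": [0, 0, -40], "turn": 0}, {"claw": 0, "delta_pos": [0, 0, -40], "turn": 0}, {"claw": 0, "delta_pos": [0, 0, -40], "turn": 0}]'

```text
clock: 4.47
eef_pos: [476.5, 152.2, 211.9]
tcp_rot: [-3.141, 0.0, 2.342]
contact_force: [0.6, -0.3, -0.5]
opening: 0.005
grasp_force: 0.0
```

Call:
step_arm --motion '[{"claw": 60, "delta_pos": [0, 0, -40], "turn": -0.093}, {"claw": 60, "delta_pos": [0, 0, -10], "turn": -0.093}, {"claw": 60, "delta_pos": [0, 0, 0], "turn": -0.093}, {"claw": 60, "delta_pos": [0, 0, 0], "turn": 0}]'

```text
clock: 4.8
eef_pos: [477.7, 152.4, 261.6]
tcp_rot: [3.14, 0.002, 2.625]
contact_force: [-0.1, -0.2, -0.6]
opening: 0.563
grasp_force: 0.0
```

```bash
cat > m.py <<'E'
from h import *
import sys
s=sense(); y=s["tcp_rot"][2]; g=np.array([599.7,25.2])-s["eef_pos"][:2]
print(s["eef_pos"],s["tcp_rot"],s["opening"],s["contact_force"])
print("dx",g@[np.cos(y),np.sin(y)],"dy",g@[np.sin(y),-np.cos(y)])
E
python3 m.py;python3 - <<'E'
from h import *
f=grab_frame("side");t=grab_frame("top")
a=cv2.resize(f["img"][195:315,245:385],(467,400),interpolation=cv2.INTER_CUBIC)
b=cv2.resize(t["img"][215:335,280:376],(320,400),interpolation=cv2.INTER_CUBIC)
cv2.imwrite("pics/push2.png",np.hstack([a,b])[:,:,::-1])
E
```

```text
[477.66235004 152.41987894 261.60983177] [3.13976348e+00 2.30242364e-03 2.62489814e+00] 0.562909616827343 [-0.11965242 -0.15388416 -0.5876527 ]
dx -168.95422034596976 dy -50.32451721905953
```

View pics/push2.png

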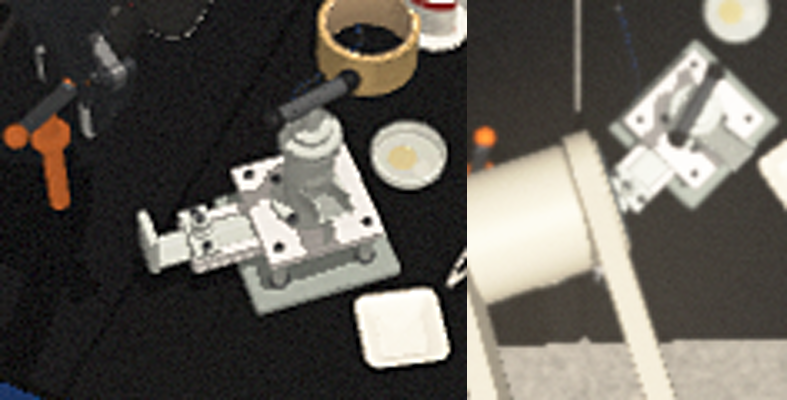

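```bash
python3 - <<'E'
from h import *
import pickle
f=pickle.load(open("f0.pkl","rb"))["side"]
for s in(0,4,25,30):
    q=162-s;a=.772
    P=[[599.5-np.sin(a)*q,25.2+np.cos(a)*q,z] for z in(86,42)]
    print(s,((proj(f,P)-[245,195])*3.333).round(0).tolist())
E
```

```text
0 [[109.0, 231.0], [112.0, 262.0]]
4 [[114.0, 230.0], [117.0, 261.0]]
25 [[140.0, 223.0], [142.0, 254.0]]
30 [[146.0, 221.0], [148.0, 252.0]]
```

Call:
step_arm --motion '[{"claw": 60, "delta_pos": [-20, -6, 0], "turn": 0}, {"claw": 60, "delta_pos": [-30, -9, 0], "turn": 0}, {"claw": 60, "delta_pos": [-30, -9, 0], "turn": 0}, {"claw": 60, "delta_pos": [-30, -9, 0], "turn": 0}, {"claw": 60, "delta_pos": [-30, -9, 0], "turn": 0}, {"claw": 60, "delta_pos": [-20, -6, 0], "turn": 0}, {"claw": 60, "delta_pos": [-9, -2, 0], "turn": 0}, {"claw": 60, "delta_pos": [0, 0, 0], "turn": 0}]'

```text
clock: 5.57
eef_pos: [599.3, 23.6, 259.0]
tcp_rot: [-3.14, -0.001, 2.617]
contact_force: [-0.4, 0.2, -0.6]
opening: 0.702
grasp_force: 0.0
```

```bash
python3 m.py;python3 - <<'E'
from h import *
f=grab_frame("side");t=grab_frame("top")
a=cv2.resize(f["img"][185:285,275:391],(464,400),interpolation=cv2.INTER_CUBIC)
b=cv2.resize(t["img"][215:315,300:380],(320,400),interpolation=cv2.INTER_CUBIC)
cv2.imwrite("pics/over.png",np.hstack([a,b])[:,:,::-1])
E
```

```text
[599.34152861  23.64449313 258.96824064] [-3.14048338e+00 -1.20553682e-03  2.61688614e+00] 0.7017780237552523 [-0.37182202  0.17812833 -0.63654815]
dx 0.4689985990777067 dy 1.5258255751976473
```

View pics/over.png

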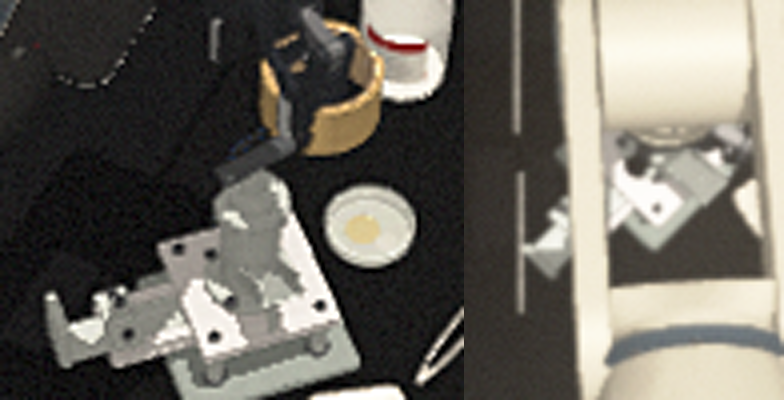

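The tab position matches 30 mm (home). The open fingers hang over the bar on either side of it, at crop (285,120). I'm descending to straddle the bar.

Call:
step_arm --motion '[{"claw": 60, "delta_pos": [0.5, 1.5, 15], "turn": 0}, {"claw": 60, "delta_pos": [0, 0, 20], "turn": 0}, {"claw": 60, "delta_pos": [0, 0, 20], "turn": 0}, {"claw": 60, "delta_pos": [0, 0, 15], "turn": 0}, {"claw": 60, "delta_pos": [0, 0, 10], "turn": 0}, {"claw": 60, "delta_pos": [0, 0, 0], "turn": 0}, {"claw": 60, "delta_pos": [0, 0, 0], "turn": 0}]'

```text
clock: 6.25
eef_pos: [598.5, 27.2, 180.3]
tcp_rot: [-3.141, -0.001, 2.621]
contact_force: [0.3, 0.4, 0.5]
opening: 0.702
grasp_force: 0.0
```

Call:
step_arm --motion '[{"claw": 24, "delta_pos": [0, 0, 0], "turn": 0}, {"claw": 24, "delta_pos": [0, 0, 0], "turn": 0}, {"claw": 24, "delta_pos": [0, 0, 0], "turn": 0}, {"claw": 24, "delta_pos": [0, 0, 0], "turn": 0}, {"claw": 20, "delta_pos": [0, 0, 0], "turn": 0}, {"claw": 20, "delta_pos": [0, 0, 0], "turn": 0}]' --force 20

```text
clock: 6.75
eef_pos: [599.2, 26.4, 180.5]
tcp_rot: [3.141, 0.0, 2.621]
contact_force: [0.3, 0.2, 0.2]
opening: 0.237
grasp_force: 0.0
```

```bash
python3 m.py
```

```text
[599.19999722  26.41703529 180.53025178] [3.14139554e+00 3.42042457e-04 2.62068951e+00] 0.2374664308018493 [0.33044071 0.23486126 0.23048388]
dx -1.0393617351796214 dy -0.806786743996383
```

Call:
step_arm --motion '[{"claw": 17, "delta_pos": [0, 0, 0], "turn": 0}, {"claw": 17, "delta_pos": [0, 0, 0], "turn": 0}]'

```text
clock: 6.92
eef_pos: [599.1, 26.4, 180.3]
tcp_rot: [-3.142, -0.0, 2.621]
contact_force: [1.1, 0.9, 0.6]
opening: 0.198
grasp_force: 0.0
```

Call:
step_arm --motion '[{"claw": 15, "delta_pos": [0, 0, 0], "turn": 0}, {"claw": 15, "delta_pos": [0, 0, 0], "turn": 0}]'

```text
clock: 7.08
eef_pos: [599.1, 26.5, 180.3]
tcp_rot: [-3.142, -0.0, 2.621]
contact_force: [0.2, -0.1, 0.2]
opening: 0.177
grasp_force: 0.0
```

```bash
python3 m.py
```

```text
[599.07601151  26.47054716 180.2551054 ] [-3.14154621e+00 -4.30296964e-05  2.62078678e+00] 0.17670356674323479 [ 0.15950767 -0.13486552  0.18975263]
dx -1.1734571511452656 dy -0.791612309856981
```

Still no contact at 15 mm opening, so the fingers are well centred on the bar. Closing on it now.

Call:
step_arm --motion '[{"claw": 12, "delta_pos": [0, 0, 0], "turn": 0}, {"claw": 10, "delta_pos": [0, 0, 0], "turn": 0}, {"claw": 8, "delta_pos": [0, 0, 0], "turn": 0}, {"claw": 5, "delta_pos": [0, 0, 0], "turn": 0}]' --force 30

```text
clock: 7.42
eef_pos: [599.1, 26.5, 180.3]
tcp_rot: [-3.142, 0.0, 2.621]
contact_force: [-0.2, 0.1, 0.2]
opening: 0.149
grasp_force: 29.2
```

```bash
python3 m.py; python3 -c "
from h import *
print(sense()['wrist_torque'],sense()['grasp_force'])"
```

```text
[599.11006141  26.45827097 180.33598657] [-3.14159236e+00  7.00627322e-05  2.62075743e+00] 0.14915295015406077 [-0.22431998  0.10999844  0.1961242 ]
dx -1.137836673350839 dy -0.7978728394177057
[-0.09849832  0.09756702  0.0198456 ] 29.1840460896492
```

Call:
step_arm --motion '[{"claw": 5, "delta_pos": [0, 0, -2], "turn": 0}, {"claw": 5, "delta_pos": [0, 0, -3], "turn": 0}, {"claw": 5, "delta_pos": [0, 0, -3], "turn": 0}, {"claw": 5, "delta_pos": [0, 0, 0], "turn": 0}]'

```text
clock: 7.75
eef_pos: [599.3, 26.5, 188.9]
tcp_rot: [3.141, 0.001, 2.621]
contact_force: [1.1, -0.4, -2.2]
opening: 0.154
grasp_force: 29.3
```

Call:
step_arm --motion '[{"claw": 5, "delta_pos": [0, 0, -4], "turn": 0}, {"claw": 5, "delta_pos": [0, 0, -4], "turn": 0}, {"claw": 5, "delta_pos": [0, 0, -4], "turn": 0}, {"claw": 5, "delta_pos": [0, 0, -4], "turn": 0}, {"claw": 5, "delta_pos": [0, 0, 0], "turn": 0}]'

```text
clock: 8.17
eef_pos: [599.5, 26.5, 205.4]
tcp_rot: [3.141, 0.001, 2.621]
contact_force: [0.1, -0.4, -2.0]
opening: 0.151
grasp_force: 29.4
```

```bash
python3 m.py; python3 -c "
from h import *
print(sense()['wrist_torque'],sense()['grasp_force'])"
```

```text
[599.48971069  26.47448241 205.38913392] [3.14099967e+00 1.04945427e-03 2.62083980e+00] 0.15128180415333461 [ 0.0965957  -0.36494728 -2.00009922]
dx -0.8165118611214462 dy -1.00091727243391
[-0.04986785  0.14869293 -0.0007557 ] 29.36175227165222
```

Weight is about 2 N with almost no side force, so the ram is coming up cleanly. Raising it the remaining 31 mm.

Call:
step_arm --motion '[{"claw": 5, "delta_pos": [0, 0, -4], "turn": 0}, {"claw": 5, "delta_pos": [0, 0, -5], "turn": 0}, {"claw": 5, "delta_pos": [0, 0, -5], "turn": 0}, {"claw": 5, "delta_pos": [0, 0, -5], "turn": 0}, {"claw": 5, "delta_pos": [0, 0, -4], "turn": 0}, {"claw": 5, "delta_pos": [0, 0, 0], "turn": 0}]'

```text
clock: 8.67
eef_pos: [599.5, 26.4, 228.5]
tcp_rot: [3.141, 0.001, 2.621]
contact_force: [-0.7, -0.5, -2.7]
opening: 0.15
grasp_force: 29.4
```

Call:
step_arm --motion '[{"claw": 5, "delta_pos": [0, 0, -3], "turn": 0}, {"claw": 5, "delta_pos": [0, 0, -3], "turn": 0}, {"claw": 5, "delta_pos": [0, 0, -2], "turn": 0}, {"claw": 5, "delta_pos": [0, 0, 0], "turn": 0}, {"claw": 5, "delta_pos": [0, 0, 0], "turn": 0}, {"claw": 5, "delta_pos": [0, 0, 0], "turn": 0}]'

```text
clock: 9.17
eef_pos: [599.0, 26.5, 235.1]
tcp_rot: [-3.141, -0.0, 2.621]
contact_force: [-0.6, 0.7, -2.7]
opening: 0.153
grasp_force: 29.3
```

```bash
python3 m.py; python3 - <<'E'
from h import *
s=sense();print(s['wrist_torque'],s['grasp_force'])
f=grab_frame("side")
c=proj(f,[[599.6,25.2,152],[599.6,25.2,190+56]]);print(c-[290,180])
a=cv2.resize(f["img"][180:280,290:390],(600,600),interpolation=cv2.INTER_CUBIC)
cv2.imwrite("pics/up.png",a[:,:,::-1])
E
```

```text
[598.98027913  26.49775645 235.12427786] [-3.14148308e+00 -2.35129610e-04  2.62079520e+00] 0.1527274584578452 [-0.61524195  0.6705702  -2.72268131]
dx -1.27002949759374 dy -0.7675903884173307
[ 0.04322512 -0.02642318 -0.01230853] 29.310420602560043
[[47.53540699 52.89081517]
 [48.4963465  29.31267359]]
```

View pics/up.png

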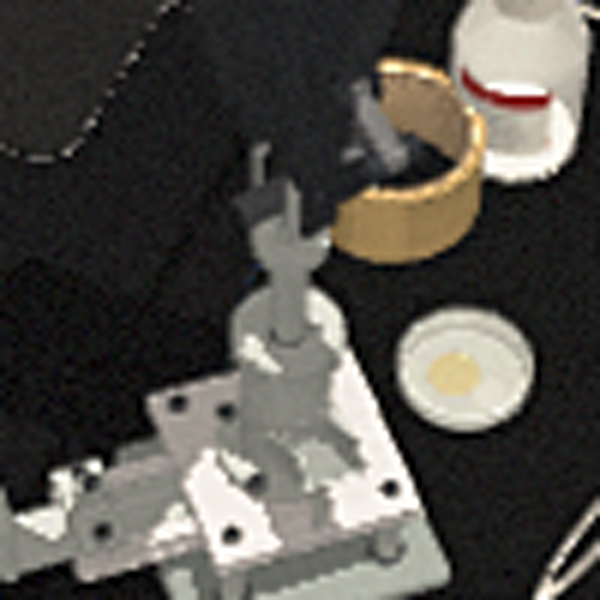

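The ram is up about 55 mm, with the dark ring at the barrel's mouth (crop 288,335). The grip is steady at 29 N and side forces are under 1 N. Handing in.

```bash
python3 -c "
from rig import *
print(sign_off())"
```

```text
the job is handed in; nothing more can be done
None
```

The job is handed in: the slide is pushed home, and the ram is held about 55 mm up with its ring at the barrel's mouth, gripped at 29 N with under 1 N of side force. The arm touched nothing else round the press, and the sign-off returned no verdict.

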